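# Tighten the burner's lock nut with the ratchet spanner

## Robot

A 6-joint arm with a two-finger parallel gripper is mounted at the origin on the work surface. World frame = base frame: x ahead of the robot, y to its left, z up, the work surface at z = 0. Lengths are in m, angles in degrees, forces in N, time in s.
With the tool pointing down it reaches from about 0.35 to 0.875 m from the base axis. Payload 4.2 kg.
Tool frame: the origin (TCP) lies midway between the tips of the shut fingers; the grasp point (between the pads) lies 19 mm behind it; y points along the fingers, z is the direction in which the jaws open and shut, and the axes are right-handed (so a half turn about y gives the same grasp; the last joint's range is limited). The gripper opens to 87 mm and grips with 3 to 60 N. Pads are 19 mm wide; open, the fingers measure 117 mm over their backs; the gripper's body (75 mm by 190 mm) begins 51 mm behind the grasp point.
Start: joints at [86.666, 22.042, 0.453, 0, -68.411, -14.817], TCP at [0.195, 0.594, 0.223] pointing down, gripper open.
Joint ranges: [-179.83, 179.83], [-69.29, 118.12], [-61.27, 80.66], [-181.25, 117.63], [-171.15, -9.14], [-177.46, 177.46]. Speed limits (degrees/s): [159.86, 159.86, 180, 180, 180, 180].

## Interface

Orientations are given as [roll, pitch, yaw] about the fixed x, y, z axes, in that order (R = Rz(yaw) Ry(pitch) Rx(roll)).
In Python, from workcell import env gives the robot as it stands. The module is installed in compiled form; this text tells all that it offers. Calls block until the motion is done:
- env.goto(position, orientation): joint-space move of the TCP to a pose.
- env.move_straight(position, rotation=None, rate=0.15, force_limit=None): straight line of the TCP; rotation=None keeps the orientation; rate is the mean speed in m/s. With force_limit (N) it stops when the force on the tool has changed by that much, and returns True; else False.
- env.set_joints(angles): joint-space move.
- env.gripper_to(opening, grasp_force=None): opening from 0.0 (shut) to 1.0 (fully open); grasp_force is the grip in N (None keeps the last); returns when the fingers have stopped.
- env.dwell(seconds).
- env.inverse_kinematics(position, orientation): joint angles nearest the present ones, or None.
- env.read_state(): the state.
- env.grab_frame(name): name is "scene" or "top" or "wrist"; returns a dict with "image" (480x640x3 uint8, blue, green, red), "fx", "fy", "cx", "cy" (pixels), "position" and "orientation" of the camera in the world. Camera axes: x right, y up, looking along -z (the intrinsics and any distortion apply to the point x, -y, -z); pixel columns grow to the right and rows downward; lengths in m; the calibration is good to about 2 mm. A picture is of the moment at which its call begins. There is no depth.
A pose or a line that the arm cannot do raises env.Unreachable and nothing moves.
- env.close_job(): hands the job in, once; it reports no verdict.
Trained networks look in a picture, given as the dict that the camera call returned (one of the last four; its "shot" number tells which), for a name from the list of things; names that differ only in an ending like _2 or _b are one class to them, and where a whole thing is asked for, a point or a joint stands for the part that bears it (a point fixed in the world has none). Each returns a list of dicts, best first, with "score" (0 to 1); they miss things now and then, are a little off and sometimes report something else, mostly with a low value. They report only what shows in the picture. A call takes as long as a camera call.
- env.search_frame(picture, thing): "xyz" ([x, y, z] in m, in world coordinates, good to about 4 mm: the middle of the surface that is visible of it).
- env.trace(picture, thing): "mask" (480x640 bool, what is visible of it).
The state is a dict: "clock": time; "joint_positions": joint angles; "qvel": joint speeds; "joint_torque": joint torques, N m; "position": TCP position; "tool_rot": TCP orientation; "force": force on the tool from outside, world axes, zero at the start; "wrist_torque": the same for the moment, N m; "opening": opening from 0.0 (shut) to 1.0 (fully open).
Only numpy, scipy, OpenCV 4.12 (cv2) and the standard library are available. Lean on these libraries where they do the work, as an engineer would, in place of code of your own. Each camera call takes 0.05 s, during which the arm holds its last target. There are 200 camera calls.

## Task

One burner has been lifted out of the stove and stands on its carrier plate with a ratchet spanner on its brass lock nut, but the spanner's red direction lever is set to loosen: flip it over to tighten. Then swing the handle back and forth to run the nut down clockwise (seen from above) until it is firmly tight, a pull of about 15 N at the middle of the rubber grip and never above 25 N, without forcing the handle against the two brass posts that bound its swing. Let go of the spanner with the lever still at tighten, and leave the pot, lid, funnel, turner and burner cap where they are.

Things in the scene. Friction and masses are not known exactly. Their poses are not given: they have to be found in the camera images.
- burner: Fixed burner on a dark steel carrier plate 165 x 150 mm, 12 mm thick, on the worktop. Origin on the worktop under the nut's vertical axis; z up; x points along the middle of the handle's swing. The plate reaches from 52 mm behind the axis to 112 mm ahead of it.
- post (a point): Top of the brass post on the burner's +y side, 72 mm above the worktop, 10 mm thick, 85 mm from the axis and 0.754 rad from the burner's x; its twin stands mirrored on the -y side. They stop the handle, rigidly, when the spanner's x is 0.60 rad to either side of the burner's x: turn it no more than about 0.55 rad either way.
- spanner: Steel ratchet ring spanner, already on the nut, turning level about the nut's axis; stays where it is left. Origin on the worktop under the axis, x along the handle, z up (y anticlockwise of the handle from above). Ring head 80 mm across, 46 to 64 mm up; shank 16 mm wide. 14 teeth: a click is 0.45 rad, so a stroke may run free for up to 0.45 rad. Swung back it clicks and drags about 2 N.
- grip (a point): Centre of the spanner's black rubber grip, 160 mm from the axis, 55 mm above the worktop; axes as the spanner's. The grip is 24 mm wide, 20 mm high (45 to 65 mm up), from 115 to 205 mm from the axis, with nothing beneath it but the worktop.
- tab (a point): Centre of the top face of the direction lever's upright red thumb tab, 99 mm above the worktop. Tab: 14 mm along the lever, 8 mm thick, lower end 75 mm up, standing over the nut. The lever's flat red bar (72 to 78 mm up) runs from it to a pivot 36 mm away, on the handle side of the head, 48 mm from the nut's axis. Axes are the lever's: x from tab to pivot, z up.
- pawl (a joint): Angle of the direction lever about its vertical pivot (rad): -0.44 fully at loosen (tab about 15 mm to the spanner's -y side), +0.44 fully at tighten (tab about 15 mm to its +y side). A spring snaps it over centre either way; about 2 N sideways on the tab moves it. At tighten it wobbles between about 0.2 and 0.44 as it clicks over the teeth.
- nut: Brass hexagonal lock nut, 36 mm across flats, in the ring head; it only turns about its axis, clockwise from above to tighten. Origin on the worktop under its axis. Starts 1.0 to 1.7 rad short of a hidden spring washer that must be felt. Runs with a drag of 2 to 5 N at mid grip; on the washer the pull rises 2 to 4 N per 0.1 rad of handle swing. Let go when tight, nut and handle spring back 0.1 to 0.3 rad and stay.
- pot: dented aluminium cooking pot, 194 mm across, 100 mm high, two loop handles, standing on a grate; origin at the centre of its underside
- pot_lid: round steel pot lid with a black knob, 198 mm across, 44 mm high over the knob, lying on the worktop; origin at the centre of its underside
- funnel: red plastic funnel standing on its wide mouth, 112 mm across, 110 mm high; origin at the centre of the mouth
- turner: slotted wooden turner lying flat, 275 mm long, 63 mm wide at the blade; origin on its underside near the middle, x towards the blade
- burner_cap: dark round burner cap, 82 mm across, 16 mm high, lying on the worktop; origin at the centre of its underside

How it is judged:
By the outcome, as a careful person would: the job done as asked, in the order asked, and still so for the second after the job is handed in, with the robot touching nothing.
It also fails if it takes over 72 s, if anything falls off the work surface, if the arm or the gripper's body presses on something with over 40 N, if the wrist force passes 120 N, or if a joint passes its speed limit or range.

## Working session

There is one attempt and no reset: what is moved stays moved. The work goes in short steps, each a Python script; the robot and the scene stay as the last script left them, time stands still between calls to the robot, and variables do not carry over. Pictures are saved under pics/ and viewed, about 8 in all and at most 12, crops included, and the job is handed in when it is done.

```bash
mkdir -p pics
python3 - <<'E'
from workcell import env
import cv2, numpy as np
s=env.read_state(); print({k:np.round(v,3).tolist() for k,v in s.items()})
for n in ("top","scene"):
    f=env.grab_frame(n); cv2.imwrite(f"pics/{n}0.png",f["image"]); print(n,np.round(f["position"],3),np.round(f["orientation"],2),f["fx"],f["fy"],f["cx"],f["cy"],[k for k in f])
    for t in ("burner","spanner","grip","tab","nut","post","pot","pot_lid","funnel","turner","burner_cap"):
        try: print(t,[(np.round(r["xyz"],3).tolist(),round(r["score"],2)) for r in env.search_frame(f,t)[:3]])
        except Exception as e: print(t,repr(e))
print(env.read_state()["clock"])
E
```

```text
{'clock': 0.0, 'joint_positions': [86.665, 22.09, 0.381, -0.029, -68.411, -14.818], 'qvel': [-0.005, 0.018, 0.02, -0.076, -0.042, -0.089], 'joint_torque': [0.0, -39.066, 18.74, 4.22, 0.011, -0.0], 'position': [0.195, 0.593, 0.221], 'tool_rot': [-89.877, 0.005, 161.837], 'force': [0.003, 1.359, -0.514], 'wrist_torque': [-0.051, -0.005, 0.017], 'opening': 1.001}
top [ 0.441 -0.008  1.365] [  3.83  -0.78 -88.82] 609.8327097713699 609.8327097713699 318.12411661483156 243.78841444573487 ['image', 'fx', 'fy', 'cx', 'cy', 'position', 'orientation', 'shot']
burner [([0.547, 0.002, 0.01], 0.81)]
spanner [([0.565, -0.003, 0.067], 0.91)]
grip []
tab []
nut [([0.461, -0.254, 0.009], 0.67), ([0.557, 0.048, 0.071], 0.63)]
post [([0.548, 0.003, 0.01], 0.64)]
pot [([0.554, 0.448, 0.029], 0.71)]
pot_lid [([0.651, -0.317, 0.014], 0.86)]
funnel [([0.418, 0.245, 0.032], 0.78)]
turner [([0.542, -0.451, 0.009], 0.87), ([0.555, 0.448, 0.028], 0.26)]
burner_cap [([0.46, -0.25, 0.011], 0.8)]
scene [1.171 0.41  1.118] [ 37.48   0.77 122.4 ] 591.7121415022951 591.7121415022951 312.09253340872164 250.72642365999718 ['image', 'fx', 'fy', 'cx', 'cy', 'position', 'orientation', 'shot']
burner [([0.589, 0.018, 0.01], 0.56)]
spanner [([0.568, 0.003, 0.066], 0.92)]
grip [([0.567, 0.008, 0.067], 0.83)]
tab [([0.547, 0.014, 0.076], 0.72)]
nut [([0.56, 0.047, 0.073], 0.58)]
post [([0.592, 0.011, 0.018], 0.67)]
pot [([0.531, 0.432, 0.056], 0.9), ([0.561, 0.045, 0.072], 0.31)]
pot_lid [([0.657, -0.306, 0.014], 0.9)]
funnel [([0.43, 0.26, 0.03], 0.95)]
turner [([0.549, -0.45, 0.008], 0.95), ([0.567, 0.003, 0.066], 0.32)]
burner_cap [([0.464, -0.248, 0.013], 0.82), ([0.661, -0.304, 0.014], 0.24)]
1.2
```

Run:
```python
import cv2
a=cv2.imread("pics/top0.png")
print(a.shape)
b=cv2.imread("pics/scene0.png")
cv2.imwrite("pics/scene0b.png",b)
c=a[100:300,210:430]  # crop around burner
cv2.imwrite("pics/topcrop.png",cv2.resize(c,None,fx=3,fy=3,interpolation=cv2.INTER_CUBIC))
```

```text
(480, 640, 3)
```

View pics/topcrop.png

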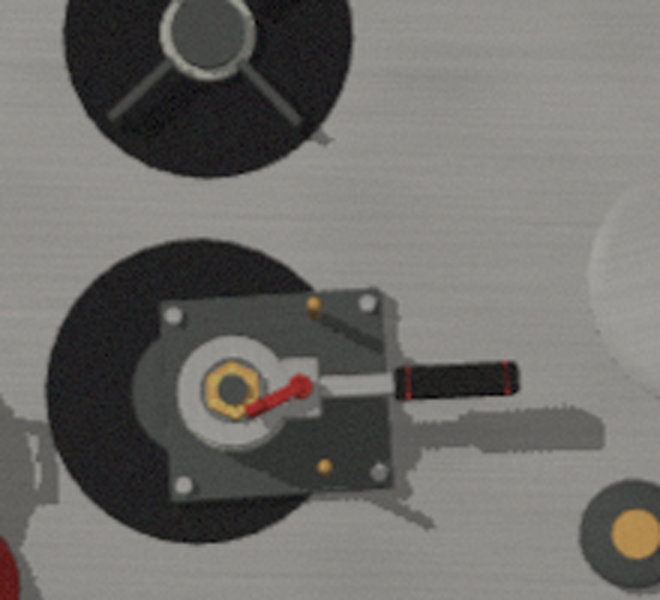

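View pics/scene0.png

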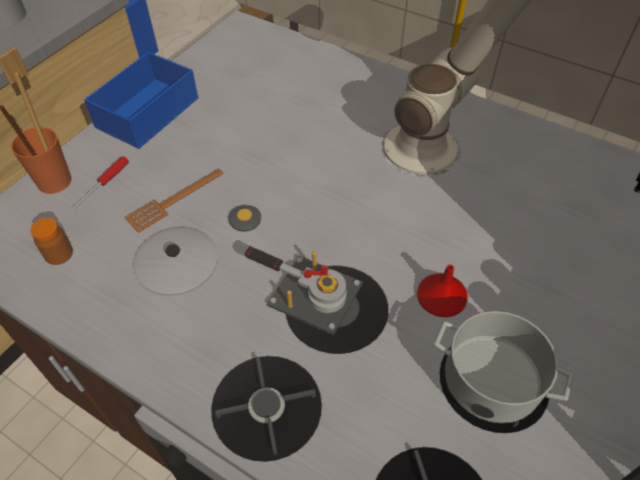

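```bash
cat > h.py <<'E'
from workcell import env
import cv2, numpy as np
from scipy.spatial.transform import Rotation as R
def ray(f,u,v,z):
    Rm=R.from_euler("xyz",f["orientation"],degrees=True).as_matrix()
    d=Rm@np.array([(u-f["cx"])/f["fx"],-(v-f["cy"])/f["fy"],-1.0]); p=np.array(f["position"])
    return p+d*(z-p[2])/d[2]
def down(a):  # tool down, jaw axis (tool z) horizontal at angle a (rad) in world
    z=np.array([np.cos(a),np.sin(a),0]); y=np.array([0,0,-1.]); x=np.cross(y,z)
    return R.from_matrix(np.c_[x,y,z]).as_euler("xyz",degrees=True)
E
python3 - <<'E'
from h import *
f=env.grab_frame("top")
for n,(u,v),z in [("nut",(233,388),.068),("g1",(407,382),.065),("g2",(508,378),.065),("p1",(313,304),.072),("p2",(324,466),.072),("pivot",(300,387),.078),("tab",(251,410),.099)]:
    print(n,np.round(ray(f,210+u/3,100+v/3,z),4))
# hover and look
s=env.read_state(); print(s["tool_rot"])
a=np.pi/2 
for aa in (0,np.pi/2,-np.pi/2,np.pi):
    q=env.inverse_kinematics([0.56,-0.02,0.30],down(aa)); print(aa,None if q is None else np.round(q,1))
E
```

```text
nut [0.5576 0.0417 0.068 ]
g1 [ 0.5648 -0.0822  0.065 ]
g2 [ 0.5693 -0.1544  0.065 ]
p1 [ 0.6184 -0.0139  0.072 ]
p2 [ 0.5032 -0.0241  0.072 ]
pivot [ 0.5584 -0.006   0.078 ]
tab [0.5397 0.0276 0.099 ]
[-9.00006781e+01 -1.58139611e-03  1.61848637e+02]
0 [ 14.5  13.1  -1.2   0.  -75.7 165.5]
1.5707963267948966 [  14.5   13.1   -1.2   -0.   -75.7 -104.5]
-1.5707963267948966 [ 14.5  13.1  -1.2   0.  -75.7  75.5]
3.141592653589793 [ 14.5  13.1  -1.2   0.  -75.7 -14.5]
```

Run:
```python
from h import *
env.goto([0.54,-0.02,0.30],down(np.radians(184)))
f=env.grab_frame("wrist"); cv2.imwrite("pics/wrist1.png",f["image"]); print(np.round(f["position"],3),np.round(f["orientation"],2),f["fx"],f["cx"],f["cy"])
for t in ("tab","grip","nut","spanner","post"):
    print(t,[(np.round(r["xyz"],3).tolist(),round(r["score"],2)) for r in env.search_frame(f,t)[:2]])
np.save("w1.npy",{k:f[k] for k in f if k!="image"},allow_pickle=True)
print(env.read_state()["clock"])
```

```text
[ 0.545 -0.099  0.462] [-1.6790e+01 -5.0000e-02 -1.7594e+02] 423.9371809853364 322.42729486030595 238.58096937809944
tab [([0.55, 0.006, 0.077], 0.86)]
grip [([0.562, -0.013, 0.067], 0.66)]
nut [([0.558, 0.039, 0.07], 0.75)]
spanner [([0.562, -0.01, 0.066], 0.66)]
post [([0.548, -0.02, 0.012], 0.95)]
4.0583
```

View pics/wrist1.png

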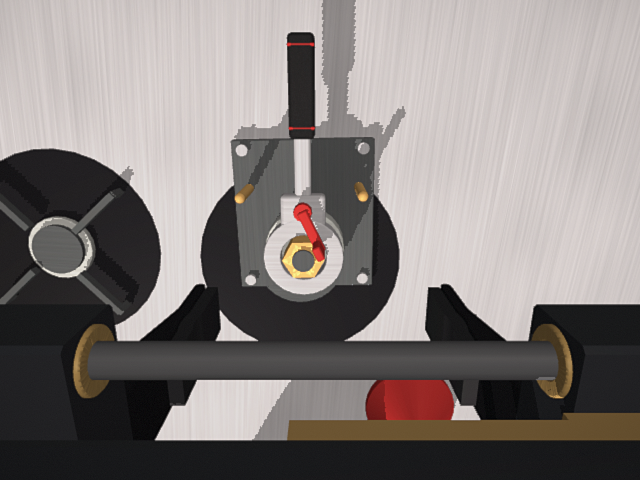

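Run:
```python
from h import *
f=np.load("w1.npy",allow_pickle=True).item()
for n,(u,v),z in [("nut",(303,260),.070),("g1",(301.5,129),.065),("g2",(301,44),.065),("p1",(240,200),.072),("p2",(362,198),.072),("pivot",(302,211),.078),("tab",(320,255),.099)]:
    print(n,np.round(ray(f,u,v,z),4))
```

```text
nut [0.5541 0.0418 0.07  ]
g1 [ 0.5628 -0.0821  0.065 ]
g2 [ 0.5672 -0.1527  0.065 ]
p1 [ 0.6162 -0.0141  0.072 ]
p2 [ 0.5026 -0.0241  0.072 ]
pivot [ 0.5576 -0.0091  0.078 ]
tab [0.5384 0.0255 0.099 ]
```

```bash
cat >> h.py <<'E'
C=np.array([0.5555,0.0422]); A0=np.radians(-85.0)   # nut axis, burner x angle
def sp(x,y,a,z):  # spanner-frame point at world handle angle a
    return [C[0]+x*np.cos(a)-y*np.sin(a), C[1]+x*np.sin(a)+y*np.cos(a), z]
E
python3 - <<'E'
from h import *
a=np.radians(-86.4); o=down(a+np.pi/2+np.pi)
env.gripper_to(0.0)
env.goto(sp(.014,-.048,a,.14),o)
env.move_straight(sp(.014,-.048,a,.083),rate=.1,force_limit=10)
print(env.read_state()["force"])
print("stop",env.move_straight(sp(.014,-.003,a,.083),rate=.04,force_limit=8))
s=env.read_state(); print(s["position"],s["force"])
env.move_straight(sp(.014,-.04,a,.083),rate=.1)
env.move_straight(sp(.014,-.04,a,.20),rate=.2)
env.gripper_to(0.6)
env.goto(sp(.05,-.01,a,.30),o)
f=env.grab_frame("wrist"); cv2.imwrite("pics/wrist2.png",f["image"][0:400])
np.save("w2.npy",{k:f[k] for k in f if k!="image"},allow_pickle=True)
print(env.read_state()["clock"])
E
```

```text
[0.35409961 0.50346142 0.57908194]
stop False
[0.55323383 0.02797214 0.08303954] [ 0.27027909 -1.20831212  0.34798003]
11.1917
```

View pics/wrist2.png

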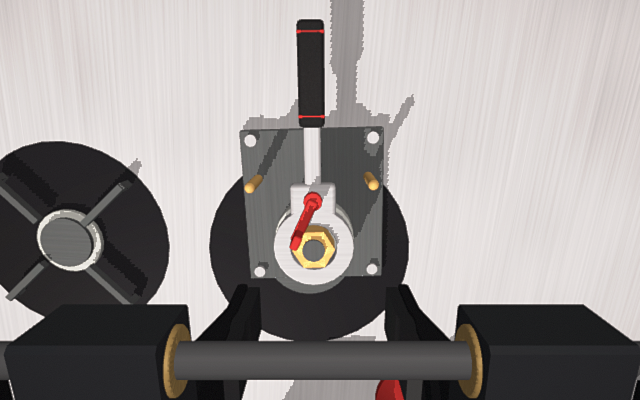

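```bash
cat >> h.py <<'E'
import json
def pull(a,t):
    F,M=[],[]
    s=env.read_state(); F=np.array(s["force"])-t[0]; M=s["wrist_torque"][2]-t[1]
    y=np.array([-np.sin(a),np.cos(a)])
    return F[:2]@y, M/0.16
def to(phi,rate=.08):
    a=A0+phi; env.move_straight(sp(.16,0,a,.036),rotation=down(a+1.5*np.pi),rate=rate)
def swing(phi,goal,t,stop=16.,lim=20.,step=.08):
    """stepwise swing; returns phi reached, whether pull stop reached, log"""
    log=[]; sg=np.sign(goal-phi); p=0
    while abs(goal-phi)>1e-6:
        st=step if abs(p)<9 else (.03 if abs(p)<13 else .015)
        phi+=sg*min(st,abs(goal-phi)); to(phi,.1 if st==step else .05)
        f,m=pull(A0+phi,t); p=f+m; log.append((round(phi,2),round(f,1),round(m,1)))
        if sg<0 and p>=stop: return phi,True,log
        if sg>0 and p<-8: print("back blocked"); break
    return phi,False,log
E
python3 - <<'E'
from h import *
a=np.radians(-86.4); phi=a-A0
env.goto(sp(.16,0,a,.12),down(a+1.5*np.pi))
env.dwell(.2); s=env.read_state(); t=(np.array(s["force"]),float(s["wrist_torque"][2])); print(t)
json.dump([t[0].tolist(),t[1]],open("tare.json","w"))
print(env.move_straight(sp(.16,0,a,.036),rate=.1,force_limit=8))
env.gripper_to(.31,60); print(env.read_state()["opening"],pull(a,t))
phi,d,l=swing(phi,.5,t); print(phi,d,l)
if abs(phi-.5)<.01:
    phi,d,l=swing(phi,-.5,t); print(phi,d,l)
print(phi,env.read_state()["clock"],env.read_state()["opening"])
E
```

```text
(array([-0.10501955, -0.52404909,  0.66959666]), -0.052637373030531856)
False
0.3141370829384699 (np.float64(0.9276344409001013), np.float64(0.26666067756349876))
0.5 False [(np.float64(0.06), np.float64(-0.6), np.float64(0.4)), (np.float64(0.14), np.float64(0.9), np.float64(0.4)), (np.float64(0.22), np.float64(-0.0), np.float64(0.1)), (np.float64(0.3), np.float64(1.3), np.float64(0.1)), (np.float64(0.38), np.float64(2.5), np.float64(0.3)), (np.float64(0.46), np.float64(0.5), np.float64(0.4)), (np.float64(0.5), np.float64(-0.3), np.float64(0.3))]
-0.5 False [(np.float64(0.42), np.float64(0.3), np.float64(0.5)), (np.float64(0.34), np.float64(3.5), np.float64(0.4)), (np.float64(0.26), np.float64(4.0), np.float64(0.6)), (np.float64(0.18), np.float64(3.5), np.float64(0.3)), (np.float64(0.1), np.float64(3.7), np.float64(0.6)), (np.float64(0.02), np.float64(2.8), np.float64(0.3)), (np.float64(-0.06), np.float64(3.5), np.float64(0.3)), (np.float64(-0.14), np.float64(3.1), np.float64(-0.2)), (np.float64(-0.22), np.float64(3.6), np.float64(0.5)), (np.float64(-0.3), np.float64(2.8), np.float64(0.5)), (np.float64(-0.38), np.float64(3.7), np.float64(0.0)), (np.float64(-0.46), np.float64(2.7), np.float64(0.5)), (np.float64(-0.5), np.float64(4.5), np.float64(0.5))]
-0.5 19.4333 0.3098295572248077
```

Run:
```python
from h import *
t=json.load(open("tare.json")); t=(np.array(t[0]),t[1]); phi=-.5
for k in range(3):
    phi,d,l=swing(phi,.5,t); print("back",phi,[round(float(x[1]+x[2]),1) for x in l])
    if phi<.49: break
    phi,d,l=swing(phi,-.5,t,stop=15.5); print("fwd",round(phi,3),d,[(float(x[0]),round(float(x[1]+x[2]),1)) for x in l])
    if d or env.read_state()["clock"]>45: break
r=[]
for _ in range(4): env.dwell(.05); r.append(sum(pull(A0+phi,t)))
print(np.round(r,1),phi,env.read_state()["clock"])
```

```text
back 0.5 [0.7, -0.2, 0.1, -0.1, 0.9, 2.0, 0.8, 0.2, 1.0, 1.3, 1.6, 1.9, 2.4]
fwd -0.465 True [(0.42, 3.7), (0.34, 6.0), (0.26, 4.6), (0.18, 4.0), (0.1, 3.6), (0.02, 4.9), (-0.06, 3.6), (-0.14, 4.9), (-0.22, 8.0), (-0.3, 9.1), (-0.33, 12.5), (-0.36, 13.1), (-0.38, 13.7), (-0.39, 13.3), (-0.41, 13.9), (-0.42, 14.9), (-0.44, 15.4), (-0.45, 15.1), (-0.47, 16.0)]
[15.9 16.2 15.4 15.7] -0.4650000000000002 28.1833
```

Run:
```python
from h import *
t=json.load(open("tare.json")); t=(np.array(t[0]),t[1]); phi=-.465
def avg(a,n=5):
    r=[]
    for _ in range(n): env.dwell(.04); r.append(sum(pull(a,t)))
    return round(float(np.mean(r)),2)
while phi>-.52:
    phi-=.015; to(phi,.05); p=avg(A0+phi,3); print(round(phi,3),p)
    if p>=17.2: break
print("back off")
for k in range(20):
    phi+=.03; to(phi,.08); p=avg(A0+phi,2); print(round(phi,3),p)
    if p<1.0: break
env.gripper_to(.6); env.dwell(.2); print("free, tare check",avg(A0+phi,10),env.read_state()["force"])
env.move_straight(sp(.16,0,A0+phi,.2),rate=.15)
env.goto(sp(.05,-.01,A0,.30),down(A0+1.5*np.pi)); 
f=env.grab_frame("wrist"); cv2.imwrite("pics/wrist3.png",f["image"][0:400])
print(phi,env.read_state()["clock"])
```

```text
-0.48 15.74
-0.495 16.13
-0.51 16.81
-0.525 17.75
back off
-0.495 16.02
-0.465 15.44
-0.435 13.44
-0.405 11.7
-0.375 9.34
-0.345 9.63
-0.315 7.42
-0.285 7.21
-0.255 6.38
-0.225 5.46
-0.195 5.16
-0.165 4.71
-0.135 3.05
-0.105 1.9
-0.075 1.05
-0.045 1.74
-0.015 0.8
free, tare check 0.36 [0.75329726 0.14335155 0.32592421]
-0.014999999999999791 38.6583
```

View pics/wrist3.png

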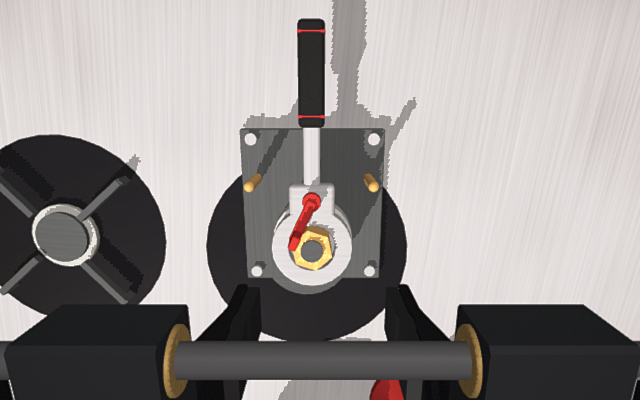

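Run:
```python
from h import *
t=json.load(open("tare.json")); phi=-.015; a=A0+phi
t=(np.array(t[0])+0,t[1]+.05)   # Mz bias seen as +0.3 N
env.goto(sp(.16,0,a,.12),down(a+1.5*np.pi)); env.gripper_to(.6)
print(env.move_straight(sp(.16,0,a,.036),rate=.12,force_limit=8))
env.gripper_to(.31,60)
def avg(n=2):
    r=[]
    for _ in range(n): env.dwell(.03); r.append(sum(pull(A0+phi,t)))
    return round(float(np.mean(r)),2)
log=[];p=0
while phi>-.525 and p<16:
    phi=max(phi-(.06 if p<12 else .02),-.525); to(phi,.1 if p<12 else .06); p=avg(); log.append((round(phi,3),p))
print(log,avg(5))
peak=phi; log=[]
while phi<peak+.39:
    phi+=.1; to(phi,.12); p=avg(); log.append((round(phi,3),p))
    if p<1.5: break
print("back",log)
env.gripper_to(.7); print(phi,env.read_state()["clock"])
env.move_straight(sp(.16,0,A0+phi,.2),rate=.2)
env.goto(sp(.05,-.01,A0,.30),down(A0+1.5*np.pi))
f=env.grab_frame("wrist"); cv2.imwrite("pics/wrist4.png",f["image"][0:400]); print(env.read_state()["clock"])
```

```text
False
[(-0.075, 0.12), (-0.135, 2.21), (-0.195, 5.9), (-0.255, 8.55), (-0.315, 9.43), (-0.375, 12.0), (-0.395, 12.86), (-0.415, 14.05), (-0.435, 13.79), (-0.455, 14.46), (-0.475, 14.8), (-0.495, 15.83), (-0.515, 16.23)] 16.23
back [(-0.415, 11.17), (-0.315, 8.22), (-0.215, 5.99), (-0.115, 3.52)]
-0.11500000000000016 47.8667
49.525
```

View pics/wrist4.png

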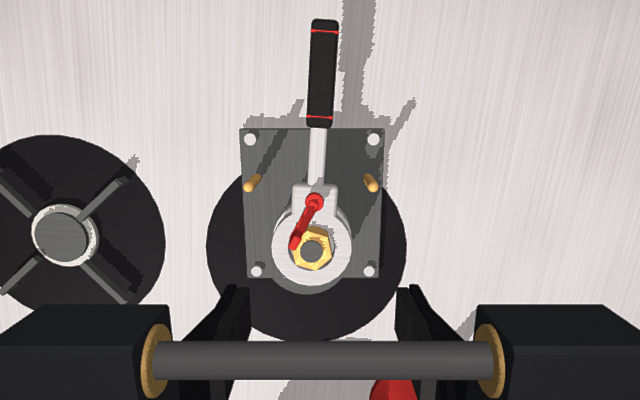

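Run:
```python
from h import *
f=env.grab_frame("top")
for t in ("pot","pot_lid","funnel","turner","burner_cap"): print(t,[np.round(r["xyz"],3).tolist() for r in env.search_frame(f,t)[:1]])
env.close_job()
```

```text
pot [[0.553, 0.46, 0.029]]
pot_lid [[0.46, -0.252, 0.009]]
funnel []
turner [[0.541, -0.449, 0.012]]
burner_cap [[0.461, -0.254, 0.012]]
the job is handed in; nothing more can be done
```

I flipped the lever to tighten and ran the nut down onto the washer with two strokes between the posts. The measured pull peaked at about 17.8 N at mid grip. I backed off and did a re-check stroke, which met the washer again and reached 16.2 N. I then eased the handle back, let go and lifted clear. The job was handed in at about 50 s, with the robot touching nothing.

**Checks that passed:**
- The last picture shows the lever still at tighten and the handle free, near the middle of its swing.
- The handle was never commanded past 0.525 rad, so it stayed short of the posts.

**Checks that failed or disagreed:**
- **Spring-back:** after both pulls the handle came back about 0.4 rad or more before the force died, more than the stated 0.1 to 0.3 rad. On the first release it ended about 0.5 rad back, partly because the gripper followed it. The pull rose over about the same angles on the re-check.
- **Force readings:** these had noise and bias of roughly 0.5 to 1 N, and the back strokes read slightly positive instead of about -2 N.
- **Other objects:** in the final overhead view the pot read about 12 mm further in y than at the start. The turner and burner cap matched their first positions within about 4 mm. The funnel was not detected, and the lid search returned the burner cap's position instead. I never moved the gripper near any of these, but those three are not confirmed unmoved.

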